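# Latch a thermal cycler's lid and set its pressure knob

### The arm

A 6-joint arm with a two-finger parallel gripper is mounted at the origin on the work surface. World frame = base frame: x ahead of the robot, y to its left, z up, the work surface at z = 0. Lengths are in m, angles in rad, forces in N, time in s.
With the tool pointing down it reaches from about 0.35 to 0.85 m from the base axis. Payload 8.1 kg.
Tool frame: the origin (TCP) lies on the centre line of the jaws, within the pads' length; the fingertips stand 8 mm ahead of it and the grasp point (between the pads) lies 11 mm behind it; x points along the fingers, y is the direction in which the jaws open and shut, and the axes are right-handed (so a half turn about x gives the same grasp; the last joint's range is limited). The gripper opens to 93 mm and grips with 3 to 60 N. Pads are 15 mm wide; open, the fingers measure 128 mm over their backs; the gripper's body (75 mm by 188 mm) begins 65 mm behind the grasp point.
Start: joints at [-1.425, 0.13, 1.488, -0, 1.523, -0.085], TCP at [0.137, -0.584, 0.227] pointing down, gripper open.
Joint ranges: [-2.96, 2.96], [-0.89, 2.26], [0.02, 2.5], [-1.34, 4.48], [0, 2.73], [-2.66, 2.66]. Speed limits (rad/s): [2.39, 2.39, 2.79, 3.14, 3.14, 3.14].

### API

Orientations are given as a unit quaternion [x, y, z, w].
In Python, from workcell import arm gives the robot as it stands. The module is installed in compiled form; this text tells all that it offers.
- The arm moves only by the tool jog_arm, never from a script. Its argument "series" is a list of rows, each an object with "xyz": the shift along the tool's x, y, z in mm, a list of three; "twist": the turn, a rotation vector about the tool's x, y, z in degrees, a list of three; "jaw": the opening in per cent of the stroke, from 0 (shut) to 100 (fully open). A call has 1 to 10 rows; each row is the pose to reach, as a shift and turn from the pose commanded when the call began, along the tool's axes at that moment; what a row does not reach only later rows make up. A row lasts 1/10 s, in which the tool goes at most 50 mm and 8.59 degrees, less where a joint would pass 70% of its speed; a pose out of reach is approached as far as the arm can. A call with a gripper value outside its range is refused whole. The fingers move at their own pace and stop on an object; "force" is the grip in N (left out, the last holds). Time passes only in rows, so rows that repeat a pose let the fingers close. It gives the time, the measured TCP pose, the force and the opening at its end, in the units of the state.
- arm.sense(): the state, without advancing time (a new reading comes with each control period).
- arm.camera(name): name is "scene" or "side" or "wrist"; returns the picture (480x640x3 uint8, blue, green, red); there is no depth.
- arm.calibration(name): a dict with "fov_y" (degrees; the focal length in pixels is half the picture's height over the tangent of half this angle, whatever the lens; pixels are square), "cx", "cy" (the principal point, pixels), "rvec" (rotation vector, rad) and "tvec" (3), from world to camera coordinates, as OpenCV has them; the wrist camera has in their place "hand_eye" (4x4, takes a point from camera to tool coordinates, whose origin is the TCP and whose axes are the tool frame's). Camera axes: x right, y down, z forward; pixel columns grow to the right and rows downward; lengths in m; the calibration is good to about 2 mm. A picture is of the moment at which its call begins: read the wrist's pose just before it. calibration takes no time and is no camera call.
- arm.finish_job(): hands the job in, once; it reports no verdict.
The state is a dict: "time": time; "joints": joint angles; "qvel": joint speeds; "joint_efforts": joint torques, N m; "ee_pos": TCP position; "ee_rot": TCP orientation; "ft_force": force on the tool from outside, world axes, zero at the start; "moment": the same for the moment, N m; "grip_width": opening from 0.0 (shut) to 1.0 (fully open).
Only numpy, scipy, OpenCV 4.12 (cv2) and the standard library are available. Lean on these libraries where they do the work, as an engineer would, in place of code of your own. Each camera call takes 0.05 s, during which the arm holds its last target.

### The job

Secure the thermal cycler's closed lid by swinging the turn latch on its front deck all the way over the lid's lip. Then screw the black pressure knob on the lid clockwise until it seats, back it off a quarter turn so that the tubes are not crushed, and finish while still gripping the knob there: do not let go of it. Leave the lid shut and the latch secured, and do not disturb the tube rack, the bottle or the tip box.

Things in the scene. Friction and masses are not known exactly. Their poses are not given: they have to be found in the camera images.
- cycler: Cream bench thermal cycler standing on the table, 280 mm deep (its x), 220 wide (its y), fixed to the bench. Origin on its underside; its front (with display and turn latch) faces its -x, +y is its left and +z up. The base reaches x = -135 to +145 mm and its deck is at 108 mm; the lid lies at x = -51 to +99 mm, its top at 135 mm; a rear ridge beyond x = 104 mm also tops out at 135 mm.
- turn_latch (a joint): Turn latch angle, rad. 0: the arm points to the cycler's +y, along the front edge (open). It grows as the latch turns clockwise seen from above, to a stop at 1.571, where the arm points to +x over the lid's lip (secured). It turns stiffly (friction about 0.06 N m) and stays where left.
- latch_grip (a point): Steel turn latch: a flat arm (48 mm from pivot to tip, 20 wide) with an upright thumb fin over its pivot: fin 36 mm long (along the arm), 12 thick, 44 high, from 128 to 172 mm above the table. This point is on the upright pivot axis inside the fin, 18 mm below the fin's top, 154 mm above the table, 105 mm ahead (-x) of the cycler's origin; its x axis points along the arm to the tip, z up. It turns with the latch.
- lid (a joint): Lid hinge, rad: 0 shut (as it starts), grows as the front edge lifts. The 0.8 kg lid is held shut by its weight only. Its aluminium lip, 70 mm wide, sticks out in front below the latch arm's sweep.
- clamp_knob (a joint): Pressure knob angle, rad: 0 seated (screwed home against a hard stop), grows as it is backed off anticlockwise seen from above, at most 3.4. A quarter turn is 1.571. It starts somewhere between 1.3 and 2.9, turns with friction of about 0.05 N m, stays where left, and does not rise or sink as it turns.
- knob_grip (a point): Black knob on the lid: a round flange (44 mm across, 8 thick) with an upright grip bar over it, 46 mm long, 14 thick, 36 high, from 156 to 192 mm above the table. This point is on the upright axis inside the bar, 14 mm below its top, 178 mm above the table, 20 mm behind (+x) the cycler's origin; its x axis runs along the bar to the end with the white pointer line, z up. It turns with the knob; at 0 its x axis is the cycler's +x (pointer to the rear).
- tube_rack_mid (a point): White tube rack, 110 x 70 x 45 mm (tubes to 56 mm), loose, beside the cycler's left; point at its centre. A bystander: leave alone.
- reagent_bottle_mid (a point): Capped bottle, 64 mm across, 130 tall, loose, beside the cycler's right; point half-way up. A bystander: leave alone.
- tip_box_mid (a point): Tip box, 85 x 120 x 65 mm, loose, farther to the right; point at its centre. A bystander: leave alone.

How it is judged:
On the way, in this order (a step that is already met when the one before it is completed fails the run):
1. the turn latch is swung over the lid's lip (value of joint turn_latch above 1.4 rad), for 0.2 s.
2. the pressure knob is screwed in until it seats (value of joint clamp_knob below 0.08 rad), for 0.2 s.
At the end, for the whole second after the job is handed in: The knob stands a quarter turn (1.571 rad, within 0.22 rad) back from its seat, still, with the fingers gripping it (more than 2 N); the latch is within 0.17 rad of its secured stop; the lid is shut (under 0.04 rad) (value of joint clamp_knob between 1.351 and 1.791 rad and velocity of joint clamp_knob between -0.1 and 0.1 rad/s and contact force between the fingers and clamp_knob above 2 N and value of joint turn_latch above 1.4 rad and value of joint lid below 0.04 rad); the arm keeps its last pose, push and grip.
It fails at once if the lid is lifted more than 0.12 rad (value of joint lid above 0.12 rad).
It fails at once if a bystander is moved by more than 25 mm (distance of any of tube_rack_mid, reagent_bottle_mid, tip_box_mid from where it was at the start of the episode above 0.025 m).
It also fails if it takes over 67 s, if anything falls off the work surface, if the arm or the gripper's body presses on something with over 40 N, if the wrist force passes 120 N, or if a joint passes its speed limit or range.

## Working session

There is one attempt and no reset: what is moved stays moved. The work goes in short steps, Python scripts to look and compute and a tool call to move; the robot and the scene stay as the last step left them, time stands still between calls to the robot, and variables do not carry over. Pictures are saved under pics/ and viewed, and the job is handed in when it is done.

Besides the shell and the picture viewer there is one more tool, called after "Request:" as a command line: name --argument value ..., lists and objects as JSON in quotes. jog_arm: Moves the arm, as the interface text tells. Its arguments: {"type":"object","properties":{"series":{"type":"array","items":{"type":"object","properties":{"xyz":{"type":"array","items":{"type":"number"}},"twist":{"type":"array","items":{"type":"number"}},"jaw":{"type":"number"}}}},"force":{"type":"number"}},"required":["series"]}

```bash
mkdir -p pics; python3 - <<'E'
from workcell import arm
import cv2
print(arm.sense())
for n in ["scene","side","wrist"]:
    im=arm.camera(n); cv2.imwrite(f"pics/{n}0.png",im); print(n,arm.calibration(n))
E
```

```text
{'time': 0.0, 'joints': array([-1.42542452e+00,  1.31118606e-01,  1.48925349e+00, -3.82719848e-06,
        1.52298543e+00, -8.53986742e-02]), 'qvel': array([-9.64702431e-04, -5.69066848e-05,  1.27432157e-03,  1.10234959e-05,
       -1.41007128e-04,  9.78537507e-04]), 'joint_efforts': array([ 2.81510846e-03, -5.59850657e+01, -4.91747081e+01,  7.70469429e-02,
        3.55371006e-02, -1.29328332e-04]), 'ee_pos': array([ 0.13717967, -0.58355614,  0.22562701]), 'ee_rot': array([-0.70238454, -0.08203245,  0.70242466, -0.08078514]), 'ft_force': array([ 0.2147046 , -0.57459427,  0.29461446]), 'moment': array([0.03446401, 0.01780443, 0.00173251]), 'grip_width': 1.0030182956001075}
scene {'fov_y': 45.59041942657735, 'cx': 317.2898210804847, 'cy': 241.3256252752304, 'rvec': array([ 2.22174184,  0.81094436, -0.35883255]), 'tvec': array([-0.37925158, -0.15843853,  1.54438301])}
side {'fov_y': 54.47953506346332, 'cx': 312.2898239914873, 'cy': 243.21967971273028, 'rvec': array([ 0.57159594, -2.68128159,  1.16061762]), 'tvec': array([0.46840365, 0.24832539, 0.89982054])}
wrist {'fov_y': 60.952453986597746, 'cx': 318.2788693610195, 'cy': 237.06997793559876, 'hand_eye': array([[ 5.37061783e-04, -2.87878839e-01,  9.57666688e-01,
        -1.59056344e-01],
       [ 9.99999843e-01,  3.04870517e-04, -4.69156894e-04,
        -9.70291764e-04],
       [-1.56903996e-04,  9.57666790e-01,  2.87878958e-01,
        -8.15201231e-02],
       [ 0.00000000e+00,  0.00000000e+00,  0.00000000e+00,
         1.00000000e+00]])}
```

View pics/scene0.png

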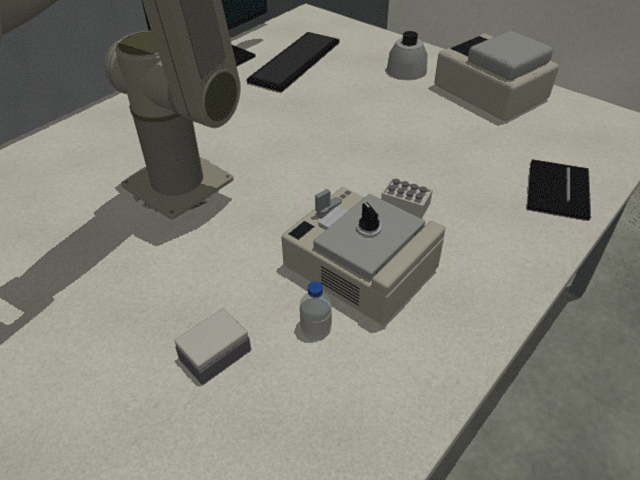

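View pics/side0.png

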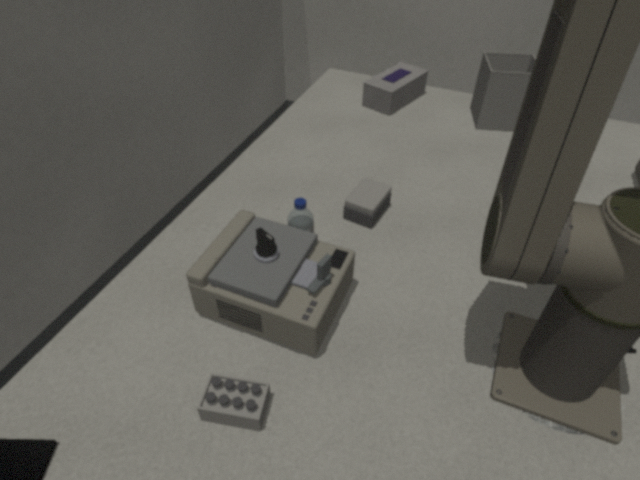

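View pics/wrist0.png

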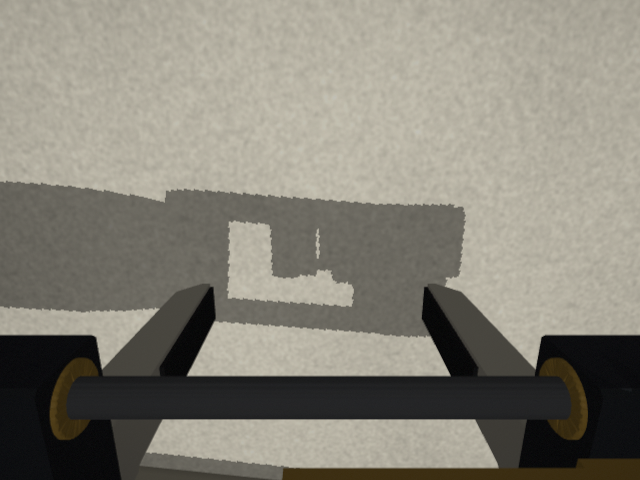

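The scene view shows the cycler at about (365,250), with the fin at (322,200) and the knob at (369,215). In the side view the fin is at (323,268) and the knob at (265,243). I'll enlarge both areas to measure them.

```bash
python3 - <<'E'
import cv2
a=cv2.imread("pics/scene0.png")[170:330,270:460]; cv2.imwrite("pics/sc_c.png",cv2.resize(a,None,fx=4,fy=3.75*4/3.75*0.9375,interpolation=cv2.INTER_CUBIC)[:600])
a=cv2.imread("pics/side0.png")[200:360,180:370]; cv2.imwrite("pics/si_c.png",cv2.resize(a,None,fx=4,fy=3.75,interpolation=cv2.INTER_CUBIC))
E
```

```text
(no output)
```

View pics/sc_c.png

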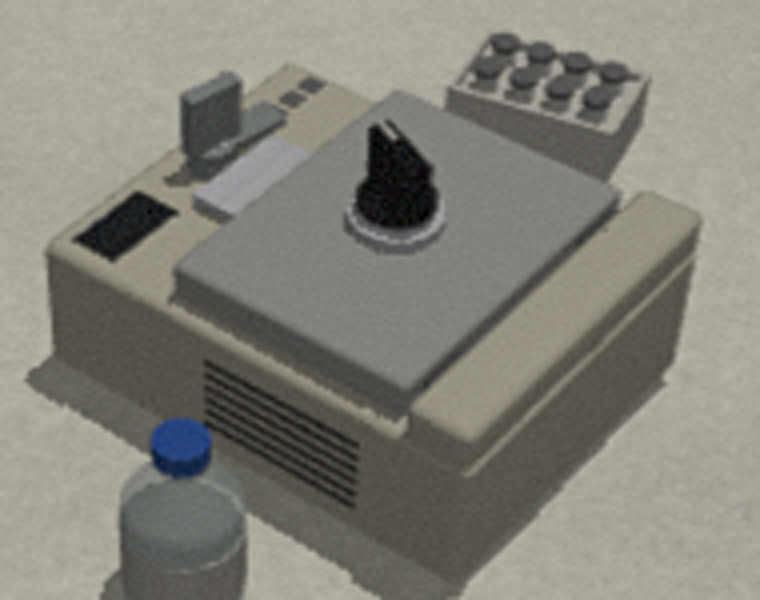

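View pics/si_c.png

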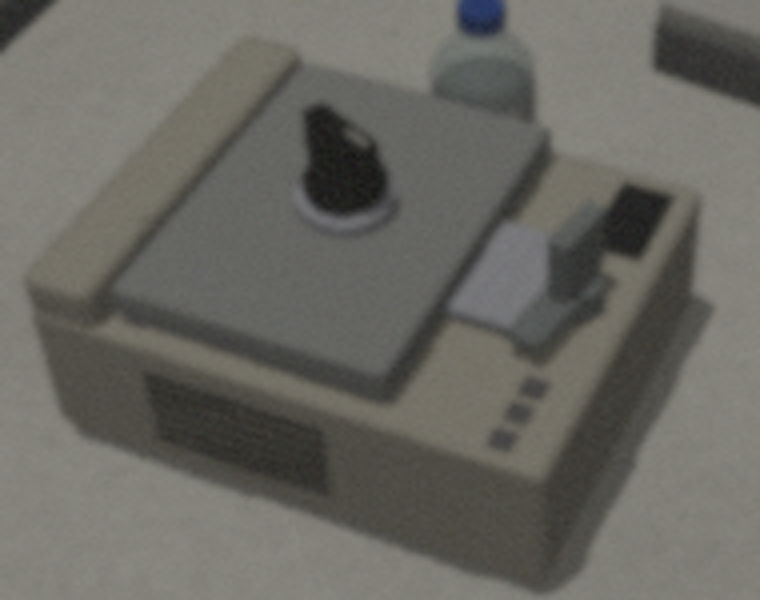

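```bash
cat > h.py <<'E'
import numpy as np, cv2
from workcell import arm
from scipy.spatial.transform import Rotation as R
def cam(n,pose=None):
    c=arm.calibration(n); f=240/np.tan(np.radians(c['fov_y']/2)); K=np.array([[f,0,c['cx']],[0,f,c['cy']],[0,0,1]])
    if n!='wrist':
        Rm=R.from_rotvec(c['rvec']).as_matrix(); return K,Rm.T,-Rm.T@c['tvec']
    s=pose; Rt=R.from_quat(s['ee_rot']).as_matrix(); H=c['hand_eye']
    return K,Rt@H[:3,:3],Rt@H[:3,3]+s['ee_pos']
def cast(C,px,z):
    K,Rw,o=C; d=np.linalg.inv(K)@np.c_[np.atleast_2d(px),np.ones(len(np.atleast_2d(px)))].T; d=(Rw@d).T
    return o+d*((z-o[2])/d[:,2])[:,None]
def proj(C,P):
    K,Rw,o=C; p=(K@(Rw.T@(np.atleast_2d(P)-o).T)).T; return p[:,:2]/p[:,2:]
E
python3 - <<'E'
from h import *
u=lambda a,ox,oy:np.c_[ox+(np.array(a)[:,0]+.5)/4-.5,oy+(np.array(a)[:,1]+.5)/3.75-.5]
# order FL, RL, RR, FR
sc=cast(cam('scene'),u([(398,92),(620,187),(408,388),(175,270)],270,170),.135)
si=cast(cam('side'),u([(385,380),(110,285),(303,65),(548,130)],180,200),.135)
for nm,P in (('sc',sc),('si',si),('avg',(sc+si)/2)):
    P=P[:,:2]; x=P[1]+P[2]-P[0]-P[3]; yaw=np.arctan2(x[1],x[0]); c=P.mean(0)
    ex=np.array([np.cos(yaw),np.sin(yaw)]); ey=np.array([-ex[1],ex[0]]); o=c-.024*ex
    print(nm,P.round(4).tolist(),'yaw',np.degrees(yaw),'depth',np.linalg.norm(x)/2,'w',np.linalg.norm(P[0]-P[3]),'origin',o,'latch',o-.105*ex,'knob',o+.02*ex)
# fin top corners z .172 , knob bar top .192
f1=cast(cam('scene'),u([(181,92),(233,72),(243,80),(190,100)],270,170),.172)
f2=cast(cam('side'),u([(550,235),(598,200),(610,207),(563,242)],180,200),.172)
print(f1.mean(0),f2.mean(0)); print(f1.round(4),f2.round(4))
k1=cast(cam('scene'),u([(370,125),(392,120),(434,162),(425,178)],270,170),.192)
k2=cast(cam('side'),u([(305,110),(325,103),(378,148),(370,160)],180,200),.192)
print(k1.round(4),k1.mean(0),k2.round(4),k2.mean(0))
E
```

```text
sc [[0.5222, 0.1539], [0.6649, 0.1608], [0.671, -0.0381], [0.526, -0.0436]] yaw 2.4663912324103694 depth 0.14396258313589733 w 0.1975843311930929 origin [0.57205433 0.0572044 ] latch [0.4671516  0.05268589] knob [0.5920358  0.05806506]
si [[0.5148, 0.1597], [0.6648, 0.1577], [0.6658, -0.0345], [0.5197, -0.0375]] yaw 0.18957669829941187 depth 0.14805190817688454 w 0.19726218026972925 origin [0.56731729 0.06126006] latch [0.46231787 0.06091264] knob [0.58731718 0.06132623]
avg [[0.5185, 0.1568], [0.6649, 0.1593], [0.6684, -0.0363], [0.5229, -0.0406]] yaw 1.3120397911421733 depth 0.14597843222416843 w 0.19742250949028134 origin [0.56968092 0.05923879] latch [0.46470845 0.05683456] knob [0.58967568 0.05969674]
[0.46711942 0.05648622 0.172     ] [0.46217935 0.0563765  0.172     ]
[[0.4578 0.0416 0.172 ]
 [0.4677 0.0737 0.172 ]
 [0.4766 0.0714 0.172 ]
 [0.4663 0.0392 0.172 ]] [[0.4713 0.0714 0.172 ]
 [0.4604 0.0391 0.172 ]
 [0.4532 0.0415 0.172 ]
 [0.4638 0.0734 0.172 ]]
[[0.5677 0.0635 0.192 ]
 [0.5739 0.0742 0.192 ]
 [0.6113 0.0595 0.192 ]
 [0.6155 0.046  0.192 ]] [0.59207845 0.06080904 0.192     ] [[0.6096 0.0548 0.192 ]
 [0.6033 0.0459 0.192 ]
 [0.5635 0.0662 0.192 ]
 [0.5628 0.0757 0.192 ]] [0.5848282  0.06062656 0.192     ]
```

```bash
cat >> h.py <<'E'
def tool(phi):  # tool x down, tool y at world angle phi (deg)
    a=np.radians(phi); x=np.array([0,0,-1.]); y=np.array([np.cos(a),np.sin(a),0]); return np.c_[x,y,np.cross(x,y)]
def delta(pos,phi,s=None):
    s=s or arm.sense(); Rt=R.from_quat(s['ee_rot']).as_matrix()
    d=Rt.T@(np.array(pos)-s['ee_pos'])*1000; t=np.degrees((R.from_matrix(Rt.T@tool(phi))).as_rotvec())
    return d.round(1),t.round(1)
def phi():
    y=R.from_quat(arm.sense()['ee_rot']).as_matrix()[:,1]; return np.degrees(np.arctan2(y[1],y[0]))
E
python3 - <<'E'
from h import *
s=arm.sense(); print(R.from_quat(s['ee_rot']).as_matrix().round(3), phi(), np.degrees(s['joints']))
for p in (-18,162): print(p,delta((.50,.057,.32),p))
E
```

```text
[[-0.     0.229 -0.973]
 [ 0.001 -0.973 -0.229]
 [-1.    -0.001 -0.   ]] -76.7750121507465 [-8.16677094e+01  7.50476192e+00  8.53122551e+01  3.04722161e-03
  8.72617731e+01 -4.89283822e+00]
-18 (array([ -93.3, -540.8, -499.7]), array([-58.8,  -0. ,   0.1]))
162 (array([ -93.3, -540.8, -499.7]), array([1.212e+02, 1.000e-01, 1.000e-01]))
```

```bash
python3 - <<'E'
from h import *
print(delta((.505,-.015,.34),-18))
E
```

```text
(array([-113.4, -469.6, -488.1]), array([-58.8,  -0. ,   0.1]))
```

Request:
jog_arm --series '[{"xyz":[-113,-470,-488],"twist":[-59,0,0],"jaw":45},{"xyz":[-113,-470,-488],"twist":[-59,0,0],"jaw":45},{"xyz":[-113,-470,-488],"twist":[-59,0,0],"jaw":45},{"xyz":[-113,-470,-488],"twist":[-59,0,0],"jaw":45},{"xyz":[-113,-470,-488],"twist":[-59,0,0],"jaw":45},{"xyz":[-113,-470,-488],"twist":[-59,0,0],"jaw":45},{"xyz":[-113,-470,-488],"twist":[-59,0,0],"jaw":45},{"xyz":[-113,-470,-488],"twist":[-59,0,0],"jaw":45},{"xyz":[-113,-470,-488],"twist":[-59,0,0],"jaw":45},{"xyz":[-113,-470,-488],"twist":[-59,0,0],"jaw":45}]' --force 20

```text
time: 1.15
ee_pos: [0.4054, -0.1679, 0.3092]
ee_rot: [0.571, 0.417, -0.571, 0.417]
ft_force: [1.8, -0.9, 0.3]
grip_width: 0.448
```

```bash
python3 - <<'E'
from h import *
print(delta((.505,-.015,.34),-18), arm.sense()['ee_pos'],phi())
E
```

```text
(array([ -30.8,   48.2, -176. ]), array([ 0.2,  0. , -0. ])) [ 0.40537539 -0.16786374  0.30921222] -17.78513488225069
```

Request:
jog_arm --series '[{"xyz":[-31,48,-176],"twist":[0,0,0],"jaw":45},{"xyz":[-31,48,-176],"twist":[0,0,0],"jaw":45},{"xyz":[-31,48,-176],"twist":[0,0,0],"jaw":45},{"xyz":[-31,48,-176],"twist":[0,0,0],"jaw":45},{"xyz":[-31,48,-176],"twist":[0,0,0],"jaw":45},{"xyz":[-31,48,-176],"twist":[0,0,0],"jaw":45},{"xyz":[-31,48,-176],"twist":[0,0,0],"jaw":45},{"xyz":[-31,48,-176],"twist":[0,0,0],"jaw":45}]'

```text
time: 1.95
ee_pos: [0.5038, -0.0179, 0.3396]
ee_rot: [-0.571, -0.416, 0.572, -0.416]
ft_force: [-0.6, 0.0, 0.3]
grip_width: 0.451
```

```bash
python3 - <<'E'
from h import *
import pickle
s=arm.sense(); im=arm.camera('wrist'); cv2.imwrite("pics/w1.png",im); pickle.dump(s,open('w1.pkl','wb'))
print(s['ee_pos'],phi())
C=cam('wrist',s)
print(proj(C,[[.465,.057,.172],[.589,.060,.192]]))
E
```

```text
[ 0.5037503  -0.0178792   0.33964088] -17.87714862123241
[[241.36209425 144.46974098]
 [398.69959593  87.30651902]]
```

View pics/w1.png

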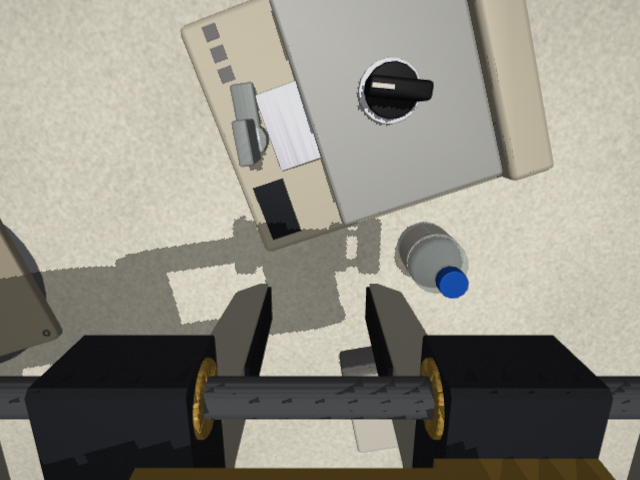

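```bash
python3 - <<'E'
import cv2
im=cv2.imread("pics/w1.png")
a=cv2.resize(im[70:180,215:285],None,fx=5,fy=5,interpolation=cv2.INTER_CUBIC)
b=cv2.resize(im[40:150,345:445],None,fx=4.2,fy=5,interpolation=cv2.INTER_CUBIC)
cv2.imwrite("pics/w1c.png",cv2.hconcat([a,b])); 
E
```

```text
(no output)
```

View pics/w1c.png

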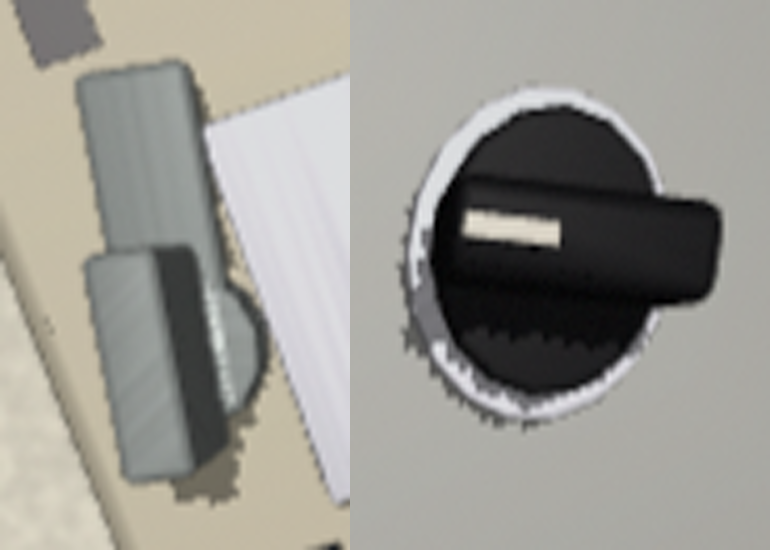

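The fin top's corners are near (232,122), (245,120), (254,165) and (240,166). The knob bar's top runs from about (372,75)-(372,97) to (433,81)-(430,99), with the pointer at the left (front) end.

```bash
python3 - <<'E'
from h import *
import pickle
s=pickle.load(open('w1.pkl','rb')); C=cam('wrist',s)
f=np.array([(85,262),(152,250),(195,475),(126,482)],float)+.5; f=np.c_[215+f[:,0]/5,70+f[:,1]/5]-.5
P=cast(C,f,.172); print(P.round(4),P.mean(0)); d=P[0]+P[1]-P[2]-P[3]; print('fin dir',np.degrees(np.arctan2(d[1],d[0])),np.linalg.norm(d)/2)
k=np.array([(465,180),(720,203),(712,302),(452,292)],float)+.5; k=np.c_[345+(k[:,0]-350)/4.2,40+k[:,1]/5]-.5
P=cast(C,k,.192); print(P.round(4),P.mean(0)); d=P[0]+P[3]-P[1]-P[2]; print('bar dir',np.degrees(np.arctan2(d[1],d[0])),np.linalg.norm(d)/2)
# pointer line
k=np.array([(463,222),(560,235)],float); k=np.c_[345+(k[:,0]-350)/4.2,40+k[:,1]/5]; P=cast(C,k,.192); d=P[0]-P[1]; print('ptr',np.degrees(np.arctan2(d[1],d[0])))
# lid right edge, deck front edge at z .108; lid edges (270,0)-(343,223), (466,0)-(501,175)... ridge
e=cast(C,[(271,0),(343,223),(502,176)],.135); print(e)
d=e[0]-e[1]; print('lid front dir',np.degrees(np.arctan2(d[1],d[0]))); d=e[2]-e[1]; print('lid right dir',np.degrees(np.arctan2(d[1],d[0])),np.linalg.norm(d))
c=cast(C,[(268,248)],.108); print(c)
E
```

```text
[[0.4639 0.0751 0.172 ]
 [0.4744 0.0736 0.172 ]
 [0.4686 0.0394 0.172 ]
 [0.4578 0.0417 0.172 ]] [0.46618765 0.05748348 0.172     ]
fin dir 80.1001542640225 0.03433241965843536
[[0.5731 0.0732 0.192 ]
 [0.613  0.0572 0.192 ]
 [0.6086 0.0447 0.192 ]
 [0.567  0.0596 0.192 ]] [0.59043238 0.05868572 0.192     ]
bar dir 159.26077490961399 0.0435705384782165
ptr 156.12813906334046
[[ 0.52019588  0.15414805  0.135     ]
 [ 0.52151704 -0.03821119  0.135     ]
 [ 0.6688968  -0.0402259   0.135     ]]
lid front dir 90.39351256420937
lid right dir -0.7831966420059985 0.1473935299342761
[[ 0.44138753 -0.04724171  0.108     ]]
```

```bash
python3 - <<'E'
from h import *
print(delta((.4655,.057,.22),-13))
E
```

```text
(array([119.8, -59.4, -59.5]), array([-4.9,  0. ,  0. ]))
```

Request:
jog_arm --series '[{"xyz":[60,-59,-60],"twist":[-5,0,0],"jaw":45},{"xyz":[60,-59,-60],"twist":[-5,0,0],"jaw":45},{"xyz":[120,-59,-60],"twist":[-5,0,0],"jaw":45},{"xyz":[120,-59,-60],"twist":[-5,0,0],"jaw":45},{"xyz":[120,-59,-60],"twist":[-5,0,0],"jaw":45},{"xyz":[120,-59,-60],"twist":[-5,0,0],"jaw":45},{"xyz":[120,-59,-60],"twist":[-5,0,0],"jaw":45}]'

```text
time: 2.7
ee_pos: [0.4681, 0.0576, 0.2227]
ee_rot: [0.554, 0.44, -0.552, 0.442]
ft_force: [0.3, -0.3, 0.8]
grip_width: 0.454
```

```bash
python3 - <<'E'
from h import *
print(delta((.4655,.057,.145),-13))
cv2.imwrite("pics/w2.png",arm.camera('wrist'))
E
```

```text
(array([77.7, -2.8,  1.2]), array([ 0.1, -0.1, -0.2]))
```

View pics/w2.png

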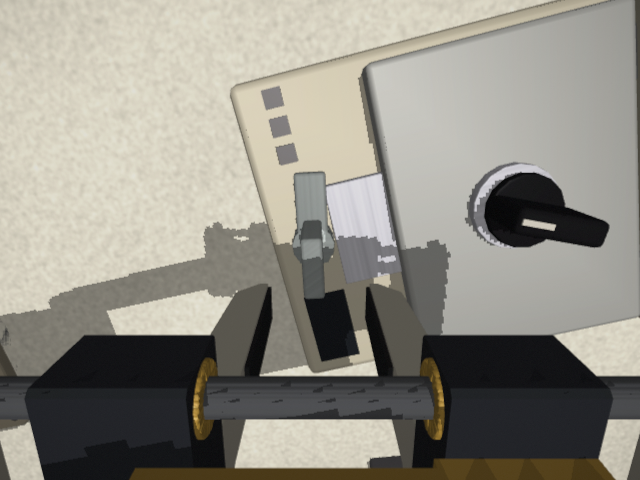

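The fin at about (313,265) lies between the fingers and parallel to the pads. I'll descend and grip it.

Request:
jog_arm --series '[{"xyz":[40,-3,1],"twist":[0,0,0],"jaw":45},{"xyz":[76,-3,1],"twist":[0,0,0],"jaw":45},{"xyz":[76,-3,1],"twist":[0,0,0],"jaw":45},{"xyz":[76,-3,1],"twist":[0,0,0],"jaw":45},{"xyz":[76,-3,1],"twist":[0,0,0],"jaw":45}]'

```text
time: 3.25
ee_pos: [0.4651, 0.0579, 0.1468]
ee_rot: [0.554, 0.44, -0.551, 0.442]
ft_force: [-0.0, 0.5, 0.6]
grip_width: 0.449
```

Request:
jog_arm --series '[{"xyz":[0,0,0],"twist":[0,0,0],"jaw":0},{"xyz":[0,0,0],"twist":[0,0,0],"jaw":0},{"xyz":[0,0,0],"twist":[0,0,0],"jaw":0},{"xyz":[0,0,0],"twist":[0,0,0],"jaw":0},{"xyz":[0,0,0],"twist":[0,0,0],"jaw":0},{"xyz":[0,0,0],"twist":[0,0,0],"jaw":0}]' --force 25

```text
time: 3.85
ee_pos: [0.4649, 0.0576, 0.1445]
ee_rot: [0.553, 0.44, -0.552, 0.442]
ft_force: [7.5, -1.3, -3.7]
grip_width: 0.126
```

```bash
python3 - <<'E'
from h import *
s=arm.sense();print(s,phi())
E
```

```text
{'time': 3.85, 'joints': array([ 1.43075666e-02, -1.82236960e-01,  1.94708158e+00, -6.61457842e-04,
        1.37295216e+00,  2.37630795e-01]), 'qvel': array([-0.00076441,  0.00147994,  0.00111644,  0.00110786, -0.00133134,
       -0.00099756]), 'joint_efforts': array([ 1.29275512e+00, -3.85506034e+01, -4.52720726e+01,  7.15258531e-01,
        2.72397257e+00,  3.70153540e-02]), 'ee_pos': array([0.46486878, 0.0576172 , 0.14447619]), 'ee_rot': array([ 0.55349172,  0.44020255, -0.55165145,  0.44220958]), 'ft_force': array([ 7.45588066, -1.25470914, -3.66000416]), 'moment': array([-0.33241138, -1.33990361,  0.07387799]), 'grip_width': 0.12635220459467797} -12.788128687714217
```

Request:
jog_arm --series '[{"xyz":[0,1,0],"twist":[4,0,0],"jaw":0},{"xyz":[0,1,0],"twist":[10,0,0],"jaw":0},{"xyz":[0,1,0],"twist":[16,0,0],"jaw":0},{"xyz":[0,1,0],"twist":[22,0,0],"jaw":0},{"xyz":[0,1,0],"twist":[28,0,0],"jaw":0},{"xyz":[0,1,0],"twist":[34,0,0],"jaw":0},{"xyz":[0,1,0],"twist":[40,0,0],"jaw":0},{"xyz":[0,1,0],"twist":[40,0,0],"jaw":0}]'

```text
time: 4.65
ee_pos: [0.4656, 0.0572, 0.1445]
ee_rot: [0.672, 0.224, -0.67, 0.225]
ft_force: [6.5, -2.9, -2.3]
grip_width: 0.131
```

```bash
python3 - <<'E'
from h import *
s=arm.sense();print(s['ee_pos'],s['ft_force'],s['moment'],s['grip_width'],phi())
E
```

```text
[0.46562676 0.05717735 0.1444837 ] [ 6.47083612 -2.86004618 -2.28616636] [-0.4678722  -1.00915425 -0.0652166 ] 0.13142214305180677 -53.01233984219189
```

Request:
jog_arm --series '[{"xyz":[0,0,0],"twist":[5,0,0],"jaw":0},{"xyz":[0,0,0],"twist":[11,0,0],"jaw":0},{"xyz":[0,0,0],"twist":[17,0,0],"jaw":0},{"xyz":[0,0,0],"twist":[23,0,0],"jaw":0},{"xyz":[0,0,0],"twist":[29,0,0],"jaw":0},{"xyz":[0,0,0],"twist":[34,0,0],"jaw":0},{"xyz":[0,0,0],"twist":[37,0,0],"jaw":0},{"xyz":[0,0,0],"twist":[39,0,0],"jaw":0},{"xyz":[0,0,0],"twist":[39,0,0],"jaw":0}]'

```text
time: 5.55
ee_pos: [0.4659, 0.0565, 0.1445]
ee_rot: [0.708, -0.012, -0.706, -0.011]
ft_force: [6.7, -6.1, -3.6]
grip_width: 0.133
```

```bash
python3 - <<'E'
from h import *
s=arm.sense();print(s['ee_pos'],s['ft_force'],s['moment'],s['grip_width'],phi())
cv2.imwrite("pics/w3.png",arm.camera('wrist'))
cv2.imwrite("pics/s3.png",arm.camera('side'))
E
```

```text
[0.46585189 0.05651285 0.14448803] [ 6.70358197 -6.141728   -3.58009409] [-1.04981307 -1.23170165  0.43462561] 0.13297916796608428 -91.85097644496459
```

View pics/w3.png

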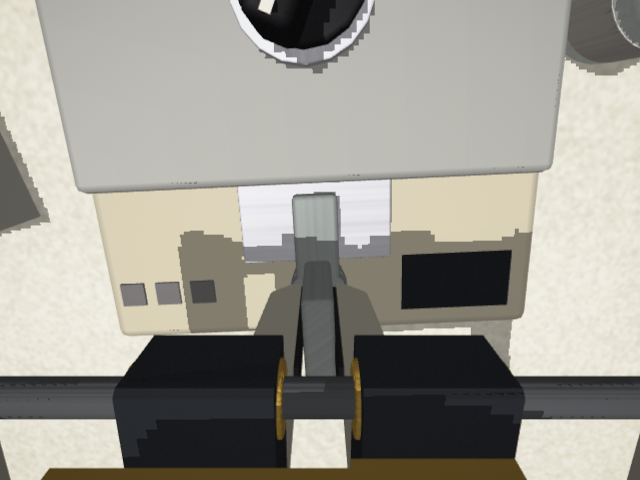

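Side-on to the lid, the latch arm now points over the lip (tip at about (316,197)), and the moment about z has risen to 0.43 N m, so it is at its stop. I'll release it and go to the knob.

Request:
jog_arm --series '[{"xyz":[0,0,0],"twist":[-2,0,0],"jaw":45},{"xyz":[0,0,0],"twist":[-2,0,0],"jaw":45},{"xyz":[0,0,0],"twist":[-2,0,0],"jaw":45},{"xyz":[0,0,0],"twist":[-2,0,0],"jaw":45},{"xyz":[-40,0,0],"twist":[-2,0,0],"jaw":45},{"xyz":[-80,0,0],"twist":[-2,0,0],"jaw":45},{"xyz":[-120,0,0],"twist":[-2,0,0],"jaw":45},{"xyz":[-120,0,0],"twist":[-2,0,0],"jaw":45},{"xyz":[-120,0,0],"twist":[-2,0,0],"jaw":45}]'

```text
time: 6.55
ee_pos: [0.4649, 0.0578, 0.265]
ee_rot: [0.708, 0.001, -0.706, 0.001]
ft_force: [-0.4, -0.4, -0.6]
grip_width: 0.446
```

```bash
python3 - <<'E'
from h import *
print(delta((.5905,.059,.255),68),arm.sense()['grip_width'])
E
```

```text
(array([  10.3,   -0.7, -125.6]), array([-157.8,   -0. ,   -0.2])) 0.4462622884638829
```

Request:
jog_arm --series '[{"xyz":[0,0,-40],"twist":[-8,0,0],"jaw":45},{"xyz":[0,0,-80],"twist":[-16,0,0],"jaw":45},{"xyz":[0,0,-126],"twist":[-24,0,0],"jaw":45},{"xyz":[0,0,-126],"twist":[-32,0,0],"jaw":45},{"xyz":[0,0,-126],"twist":[-40,0,0],"jaw":45},{"xyz":[0,0,-126],"twist":[-48,0,0],"jaw":45},{"xyz":[0,0,-126],"twist":[-56,0,0],"jaw":45},{"xyz":[0,0,-126],"twist":[-64,0,0],"jaw":45},{"xyz":[0,0,-126],"twist":[-72,0,0],"jaw":45},{"xyz":[0,0,-126],"twist":[-80,0,0],"jaw":45}]'

```text
time: 7.55
ee_pos: [0.5891, 0.0583, 0.2613]
ee_rot: [-0.538, -0.458, 0.541, -0.456]
ft_force: [-0.5, 0.4, -0.0]
grip_width: 0.45
```

Request:
jog_arm --series '[{"xyz":[0,0,0],"twist":[-8,0,0],"jaw":45},{"xyz":[0,0,0],"twist":[-16,0,0],"jaw":45},{"xyz":[0,0,0],"twist":[-24,0,0],"jaw":45},{"xyz":[0,0,0],"twist":[-32,0,0],"jaw":45},{"xyz":[0,0,0],"twist":[-40,0,0],"jaw":45},{"xyz":[0,0,0],"twist":[-48,0,0],"jaw":45},{"xyz":[0,0,0],"twist":[-56,0,0],"jaw":45},{"xyz":[0,0,0],"twist":[-64,0,0],"jaw":45},{"xyz":[0,0,0],"twist":[-72,0,0],"jaw":45},{"xyz":[0,0,0],"twist":[-78,0,0],"jaw":45}]'

```text
time: 8.55
ee_pos: [0.5891, 0.0583, 0.2613]
ee_rot: [0.131, 0.696, -0.132, 0.693]
ft_force: [-0.5, 0.1, 0.7]
grip_width: 0.454
```

```bash
python3 - <<'E'
from h import *
import pickle
s=arm.sense(); im=arm.camera('wrist'); cv2.imwrite("pics/w4.png",im); pickle.dump(s,open('w4.pkl','wb'))
cv2.imwrite("pics/s4.png",arm.camera('side')[150:390,130:450])
print(s['ee_pos'],phi(),s['qvel'].round(3))
E
```

```text
[0.589139   0.05831143 0.26129998] 68.30819114872348 [-0.000e+00  2.000e-03  0.000e+00 -1.000e-03 -3.000e-03 -1.008e+00]
```

View pics/w4.png

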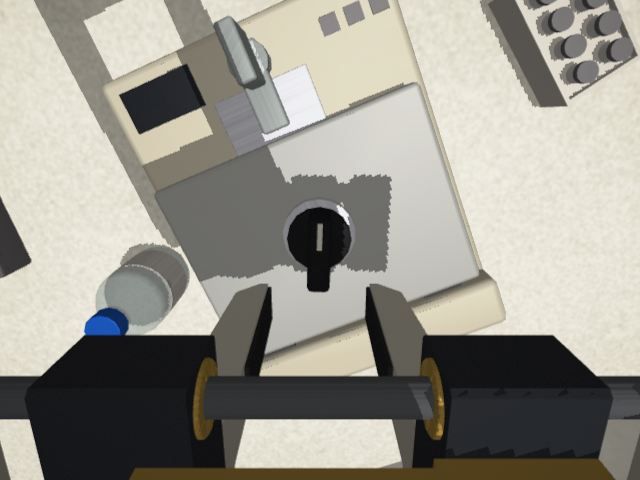

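View pics/s4.png

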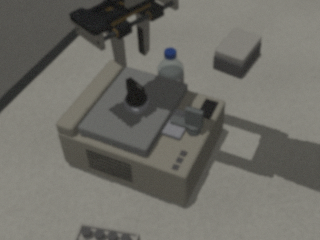

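The bar sits centred at column 318, parallel to the pads, and the latch arm is square to the lid's front edge, so it stayed secured. I'll descend on the knob.

Request:
jog_arm --series '[{"xyz":[0,0,0],"twist":[0,0,0],"jaw":45},{"xyz":[40,0,1],"twist":[0,0,0],"jaw":45},{"xyz":[75,0,1],"twist":[0,0,0],"jaw":45},{"xyz":[92,0,1],"twist":[0,0,0],"jaw":45},{"xyz":[92,0,1],"twist":[0,0,0],"jaw":45},{"xyz":[92,0,1],"twist":[0,0,0],"jaw":45}]'

```text
time: 9.25
ee_pos: [0.591, 0.0579, 0.1719]
ee_rot: [0.134, 0.695, -0.134, 0.694]
ft_force: [-0.4, -0.2, 0.4]
grip_width: 0.449
```

Request:
jog_arm --series '[{"xyz":[0,0,0],"twist":[0,0,0],"jaw":0},{"xyz":[0,0,0],"twist":[0,0,0],"jaw":0},{"xyz":[0,0,0],"twist":[0,0,0],"jaw":0},{"xyz":[0,0,0],"twist":[0,0,0],"jaw":0},{"xyz":[0,0,0],"twist":[0,0,0],"jaw":0},{"xyz":[0,0,0],"twist":[0,0,0],"jaw":0}]' --force 25

```text
time: 9.85
ee_pos: [0.5915, 0.0576, 0.1727]
ee_rot: [0.134, 0.694, -0.134, 0.695]
ft_force: [-1.5, -2.8, 5.3]
grip_width: 0.143
```

```bash
python3 - <<'E'
from h import *
s=arm.sense();print(s['ee_pos'],s['ft_force'],s['moment'],s['grip_width'],phi(),s['joints'])
E
```

```text
[0.59151654 0.05758919 0.17271555] [-1.49262512 -2.76755753  5.29947445] [-0.39690034  0.15249141  0.01403392] 0.1432670963095913 68.20865716731021 [ 1.10626728e-02  1.44391695e-01  1.57190776e+00 -4.32157144e-04
  1.42424688e+00 -1.17934009e+00]
```

Request:
jog_arm --series '[{"xyz":[0,0,0],"twist":[3,0,0],"jaw":0},{"xyz":[0,0,0],"twist":[8,0,0],"jaw":0},{"xyz":[0,0,0],"twist":[14,0,0],"jaw":0},{"xyz":[0,0,0],"twist":[21,0,0],"jaw":0},{"xyz":[0,0,0],"twist":[28,0,0],"jaw":0},{"xyz":[0,0,0],"twist":[35,0,0],"jaw":0},{"xyz":[0,0,0],"twist":[42,0,0],"jaw":0},{"xyz":[0,0,0],"twist":[49,0,0],"jaw":0},{"xyz":[0,0,0],"twist":[55,0,0],"jaw":0},{"xyz":[0,0,0],"twist":[60,0,0],"jaw":0}]'

```text
time: 10.85
ee_pos: [0.5902, 0.0565, 0.1726]
ee_rot: [0.463, 0.534, -0.465, 0.533]
ft_force: [-9.6, -6.9, 11.9]
grip_width: 0.148
```

```bash
python3 - <<'E'
from h import *
s=arm.sense();print(s['ee_pos'],s['ft_force'],s['moment'],s['grip_width'],phi())
cv2.imwrite("pics/w5.png",arm.camera('wrist'))
E
```

```text
[0.59017054 0.05653158 0.17262825] [-9.59247303 -6.87213325 11.87022964] [-1.31345706  1.67471758  0.08344446] 0.1481772862700077 7.946073787869756
```

View pics/w5.png

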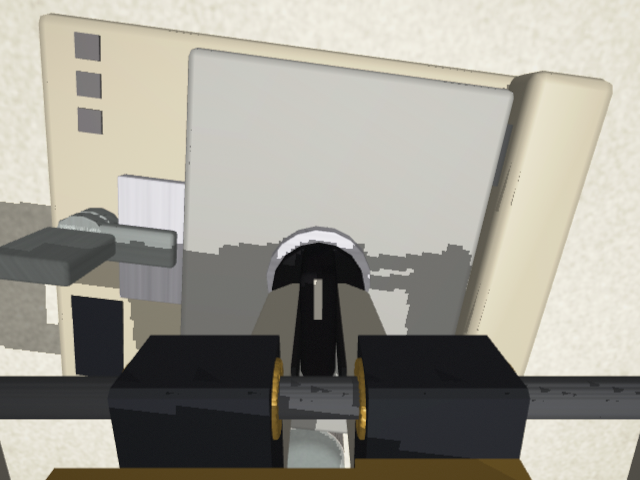

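Request:
jog_arm --series '[{"xyz":[-1.5,-1,1],"twist":[3,0,0],"jaw":0},{"xyz":[-1.5,-1,1],"twist":[8,0,0],"jaw":0},{"xyz":[-1.5,-1,1],"twist":[14,0,0],"jaw":0},{"xyz":[-1.5,-1,1],"twist":[21,0,0],"jaw":0},{"xyz":[-1.5,-1,1],"twist":[28,0,0],"jaw":0},{"xyz":[-1.5,-1,1],"twist":[35,0,0],"jaw":0},{"xyz":[-1.5,-1,1],"twist":[42,0,0],"jaw":0},{"xyz":[-1.5,-1,1],"twist":[49,0,0],"jaw":0},{"xyz":[-1.5,-1,1],"twist":[55,0,0],"jaw":0},{"xyz":[-1.5,-1,1],"twist":[60,0,0],"jaw":0}]'

```text
time: 11.9
ee_pos: [0.5885, 0.057, 0.1727]
ee_rot: [-0.667, -0.231, 0.67, -0.23]
ft_force: [-8.6, -0.1, 4.6]
grip_width: 0.15
```

```bash
python3 - <<'E'
from h import *
s=arm.sense();print(s['ee_pos'],s['ft_force'],s['moment'],s['grip_width'],phi())
E
```

```text
[0.58845716 0.05703048 0.1727159 ] [-8.59985653 -0.10130939  4.57035947] [-0.02370325  1.52326335  0.08355663] 0.14995263792745975 -52.005402061151244
```

Request:
jog_arm --series '[{"xyz":[0,0,0],"twist":[4,0,0],"jaw":0},{"xyz":[0,0,0],"twist":[9,0,0],"jaw":0},{"xyz":[0,0,0],"twist":[14,0,0],"jaw":0},{"xyz":[0,0,0],"twist":[19,0,0],"jaw":0},{"xyz":[0,0,0],"twist":[24,0,0],"jaw":0},{"xyz":[0,0,0],"twist":[28,0,0],"jaw":0},{"xyz":[0,0,0],"twist":[32,0,0],"jaw":0},{"xyz":[0,0,0],"twist":[35,0,0],"jaw":0},{"xyz":[0,0,0],"twist":[35,0,0],"jaw":0}]'

```text
time: 12.8
ee_pos: [0.5881, 0.058, 0.1727]
ee_rot: [-0.705, -0.02, 0.709, -0.019]
ft_force: [-10.9, 3.1, 5.2]
grip_width: 0.15
```

```bash
python3 - <<'E'
from h import *
s=arm.sense();print(s['ee_pos'],s['ft_force'],s['moment'],s['grip_width'],phi())
E
```

```text
[0.58810552 0.05802475 0.17272781] [-10.901497     3.14147973   5.23024219] [ 0.63641066  1.79066836 -0.01201587] 0.15014676864059184 -86.84446919991873
```

Request:
jog_arm --series '[{"xyz":[0,0,0],"twist":[2,0,0],"jaw":0},{"xyz":[0,0,0],"twist":[4,0,0],"jaw":0},{"xyz":[0,0,0],"twist":[4,0,0],"jaw":0}]'

```text
time: 13.1
ee_pos: [0.5882, 0.0581, 0.1727]
ee_rot: [-0.705, 0.004, 0.709, 0.005]
ft_force: [-10.0, 3.3, 4.3]
grip_width: 0.145
```

```bash
python3 - <<'E'
from h import *
s=arm.sense();print(s['ee_pos'],s['ft_force'],s['moment'],s['grip_width'],phi(),s['joint_efforts'][5])
E
```

```text
[0.58816788 0.05807673 0.17269663] [-9.97205948  3.30137636  4.26586953] [0.65778599 1.71968946 0.48324063] 0.14549253603796156 -90.7679878016026 1.0683930292725563
```

Request:
jog_arm --series '[{"xyz":[0,0,0],"twist":[2,0,0],"jaw":0},{"xyz":[0,0,0],"twist":[2,0,0],"jaw":0},{"xyz":[0,0,0],"twist":[2,0,0],"jaw":0}]'

```text
time: 13.4
ee_pos: [0.5884, 0.0581, 0.1727]
ee_rot: [-0.705, 0.016, 0.708, 0.017]
ft_force: [-8.9, 3.6, 4.2]
grip_width: 0.152
```

```bash
python3 - <<'E'
from h import *
s=arm.sense();print(s['ee_pos'],s['ft_force'],s['moment'],s['grip_width'],phi(),s['joint_efforts'][5])
cv2.imwrite("pics/w6.png",arm.camera('wrist'))
E
```

```text
[0.58840183 0.05810038 0.17274106] [-8.93770527  3.63096761  4.17418043] [0.65474194 1.54142038 0.52150673] 0.15222741411889984 -92.69729650080545 0.5781948566436768
```

View pics/w6.png

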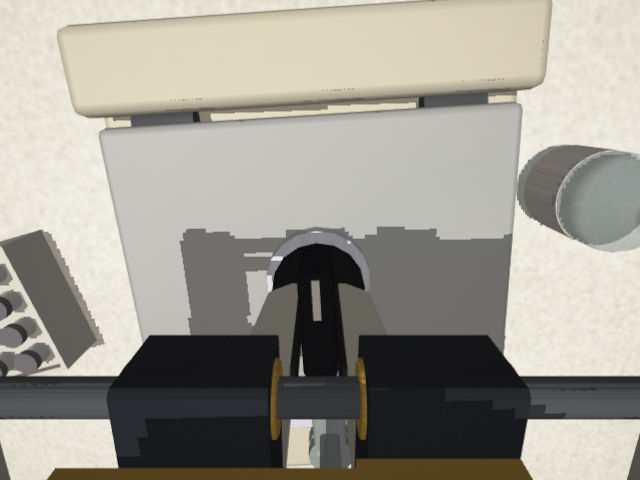

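The moment rose from about 0 to 0.52 N m, and the bar points square to the rear ridge while the jaws slipped slightly, so the knob is seated. I'll back off now.

Request:
jog_arm --series '[{"xyz":[0,0,0],"twist":[-3,0,0],"jaw":0},{"xyz":[0,0,0],"twist":[-8,0,0],"jaw":0},{"xyz":[0,0,0],"twist":[-14,0,0],"jaw":0},{"xyz":[0,0,0],"twist":[-20,0,0],"jaw":0},{"xyz":[0,0,0],"twist":[-26,0,0],"jaw":0},{"xyz":[0,0,0],"twist":[-32,0,0],"jaw":0},{"xyz":[0,0,0],"twist":[-38,0,0],"jaw":0},{"xyz":[0,0,0],"twist":[-43,0,0],"jaw":0},{"xyz":[0,0,0],"twist":[-47,0,0],"jaw":0},{"xyz":[0,0,0],"twist":[-47,0,0],"jaw":0}]' --force 28

```text
time: 14.45
ee_pos: [0.5888, 0.0571, 0.1727]
ee_rot: [-0.654, -0.268, 0.656, -0.266]
ft_force: [-6.6, -0.4, 2.7]
grip_width: 0.147
```

Request:
jog_arm --series '[{"xyz":[0,0,0],"twist":[-3,0,0],"jaw":0},{"xyz":[0,0,0],"twist":[-8,0,0],"jaw":0},{"xyz":[0,0,0],"twist":[-14,0,0],"jaw":0},{"xyz":[0,0,0],"twist":[-20,0,0],"jaw":0},{"xyz":[0,0,0],"twist":[-26,0,0],"jaw":0},{"xyz":[0,0,0],"twist":[-32,0,0],"jaw":0},{"xyz":[0,0,0],"twist":[-38,0,0],"jaw":0},{"xyz":[0,0,0],"twist":[-43,0,0],"jaw":0},{"xyz":[0,0,0],"twist":[-46,0,0],"jaw":0},{"xyz":[0,0,0],"twist":[-46,0,0],"jaw":0}]'

```text
time: 15.45
ee_pos: [0.5898, 0.0567, 0.1728]
ee_rot: [0.498, 0.501, -0.499, 0.501]
ft_force: [-0.9, -1.3, -0.7]
grip_width: 0.15
```

```bash
python3 - <<'E'
from h import *
s=arm.sense();print(s['time'],s['ee_pos'],s['ft_force'],s['moment'],s['grip_width'],phi())
im=arm.camera('wrist');cv2.imwrite("pics/w7.png",im)
cv2.imwrite("pics/s7.png",cv2.resize(arm.camera('side')[180:360,170:410],None,fx=3,fy=3))
cv2.imwrite("pics/sc7.png",cv2.resize(arm.camera('scene')[160:330,260:460],None,fx=3,fy=3))
E
```

```text
15.45 [0.58978508 0.05666279 0.17277175] [-0.89446537 -1.34012304 -0.72511493] [-0.33561901  0.07430967  0.04449582] 0.15049594922034124 0.2640978459876746
```

View pics/w7.png

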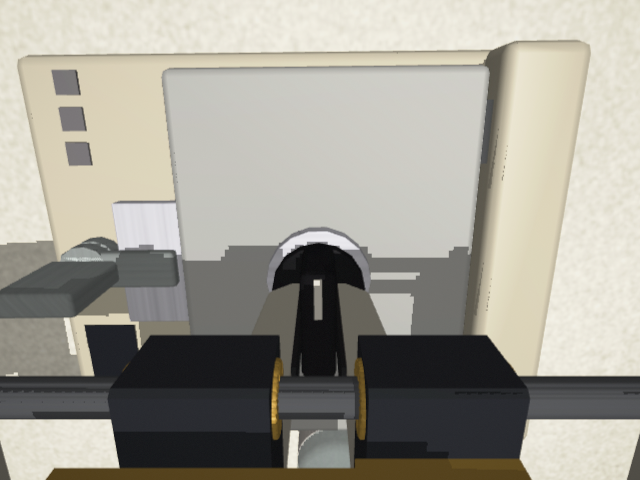

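View pics/s7.png

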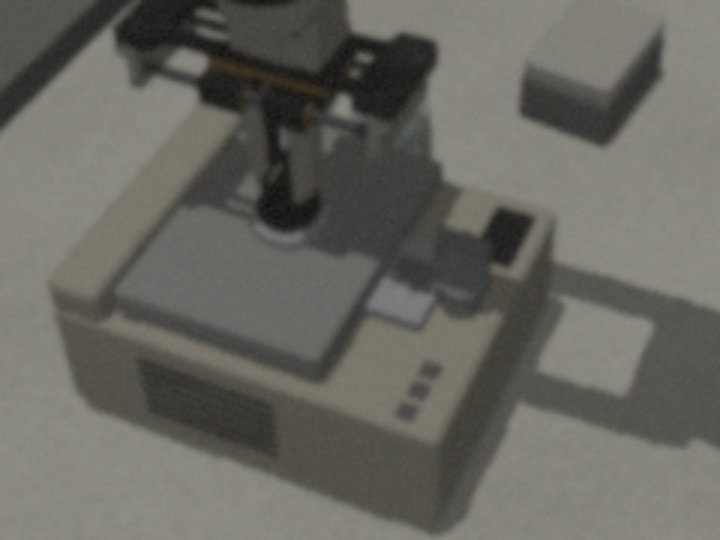

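View pics/sc7.png

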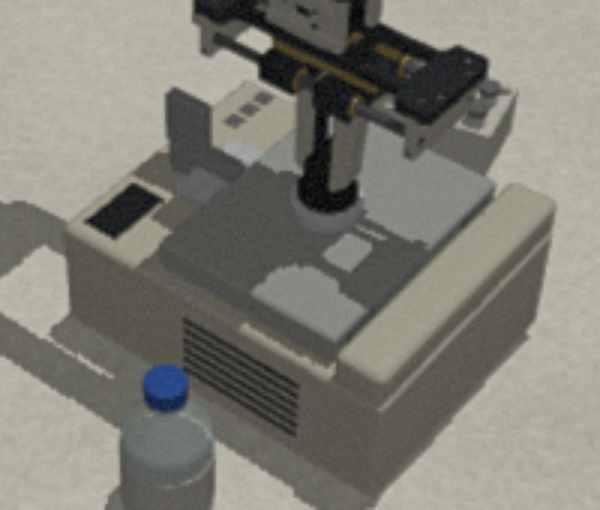

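The pointer line at (318,280–318) is vertical and square to the lid edge, to within a degree or so. The latch arm points straight over the lip, the lid lies flat, and all forces are under 2 N. I'll let it settle briefly, then hand in.

Request:
jog_arm --series '[{"xyz":[0,0,0],"twist":[0,0,0],"jaw":0},{"xyz":[0,0,0],"twist":[0,0,0],"jaw":0},{"xyz":[0,0,0],"twist":[0,0,0],"jaw":0}]'

```text
time: 15.9
ee_pos: [0.5898, 0.0567, 0.1728]
ee_rot: [0.499, 0.501, -0.499, 0.501]
ft_force: [-3.4, -1.4, -4.4]
grip_width: 0.148
```

```bash
python3 - <<'E'
from h import *
s=arm.sense();print(s['time'],s['ft_force'],s['grip_width'],phi(),s['qvel'].round(3))
print(arm.finish_job())
E
```

```text
15.9 [-3.38018813 -1.37334953 -4.39421057] 0.14804310325180875 0.2042207414255152 [ 0.    -0.002 -0.     0.002 -0.    -0.   ]
the job is handed in; nothing more can be done
None
```

The job is handed in at 15.9 s, and my last checks agree with what the task asks for; the system gives no verdict.

- **Latch:** I swung it about 77° clockwise until it pressed on its stop. The moment about the vertical rose to 0.43 N m, and later pictures show the arm still square over the lid's lip.
- **Knob:** I screwed it in by about 159° until it seated, where the moment rose from about 0 to 0.5 N m. I then backed it off with the grip held throughout. In the last wrist picture the pointer stands a quarter turn from its seat, by eye within a degree or two, and the wrist was still.
- **Grip:** The fingers hold the bar with 28 N commanded and an opening of about 14 mm, which matches the bar.
- **Lid and bystanders:** The lid looked flat in every picture. I saw no bystander move and the arm kept well clear of all three, but I did not measure their positions again.

One small disagreement: at the seat the jaws slipped about 4° around the bar. They lined up again on the way back.

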